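Draw the slide tray up to the reach line

TASK

Get the microscope slides ready for the next student: drag the blue tray with the two slide boxes (it is full, so a fingertip hooked behind its far lip does it best) towards the robot until its near edge lies over the yellow tape, about parallel to the tape. Slide it flat along the bench without lifting or tipping it, and leave the green tray and the white tray where they are.

Things in the scene. Friction and masses are not known exactly. Their poses are not given: they have to be found in the camera images.
- blue_tray: Loose blue tray, ~0.5 kg, filled by a white and an orange slide box fixed in it, tops 44 mm up. 126 (x) by 156 (y) mm over its straight rim, 36 mm high; the rim's lip is 5 mm high and projects 3 mm from the walls. Origin: centre of the underside; x points away from the robot: far lip's outer edge at x +63 mm, near edge at -63 mm. Bench clear 60 mm past the far lip. Slides with plain friction.
- green_tray: Bystander: green tray of the same shape, holding two stacks of Petri dishes 44 mm high. Same origin and axes.
- white_tray: Bystander: white tray of the same shape, holding six amber dropper bottles with black caps, 50 mm high. Same origin and axes. The three trays stand side by side in a row, in any order, about 20 mm apart or more.
- tape: Strip of yellow tape flat on the bench in front of the trays, nearer to the robot, 30 mm wide along its x and 700 mm long along its y (it runs across the robot's front, before all three trays). Origin: centre of the strip; its x axis points away from the robot. Things slide over it freely.

How it is judged:
At the end, for the whole second after the job is handed in: The blue tray lies flat and still on the bench, its centre 63 mm beyond the middle of the tape (near edge over the tape) to within 20 mm, parallel to the tape within 15 degrees; the green and white trays are within 20 mm of where they stood (x of blue_tray in the frame of tape between 0.043 and 0.083 m and angle between the y axis of blue_tray and the y axis of tape, either way round below 0.26 rad and height (world z) of blue_tray below 0.004 m and angle between blue_tray's own z axis and vertical below 0.05 rad and linear speed of blue_tray below 0.01 m/s and distance of each of green_tray, white_tray from where it was at the start of the episode below 0.02 m); the robot touches nothing.
It fails at once if the blue tray is lifted more than 15 mm or tipped more than 15 degrees (height (world z) of blue_tray above 0.015 m or angle between blue_tray's own z axis and vertical above 0.26 rad).
It fails at once if the green or the white tray is moved more than 20 mm (distance of any of green_tray, white_tray from where it was at the start of the episode above 0.02 m).
It also fails if it takes over 32 s, if anything falls off the work surface, if the arm or the gripper's body presses on something with over 40 N, if the wrist force passes 120 N, or if a joint passes its speed limit or range.

ROBOT

A 6-joint arm with a two-finger parallel gripper is mounted at the origin on the work surface. World frame = base frame: x ahead of the robot, y to its left, z up, the work surface at z = 0. Lengths are in m, angles in rad, forces in N, time in s.
With the tool pointing down it reaches from about 0.35 to 0.775 m from the base axis. Payload 7.3 kg.
Tool frame: the origin (TCP) lies at the centre of the arm's flange, where the gripper is bolted on; the fingertips stand 178 mm ahead of it and the grasp point (between the pads) lies 159 mm ahead of it; z points along the fingers, y is the line along which they close (so a half turn about z gives the same grasp; the last joint's range is limited). The gripper opens to 92 mm and grips with 3 to 60 N. Pads are 19 mm wide; open, the fingers measure 130 mm over their backs; the gripper's body (75 mm by 190 mm) begins 47 mm behind the grasp point.
Start: joints at [-1.332, 0.342, 1.524, -0, 1.275, -0.146], TCP at [0.197, -0.487, 0.405] pointing down, gripper open.
Joint ranges: [-2.53, 2.53], [-0.77, 2.02], [0.04, 2.7], [-1, 4.14], [0.28, 2.66], [-3.11, 3.11]. Speed limits (rad/s): [2.57, 2.57, 3.14, 3.14, 3.14, 3.14].

INTERFACE

Orientations are given as [roll, pitch, yaw] about the fixed x, y, z axes, in that order (R = Rz(yaw) Ry(pitch) Rx(roll)).
In Python, from cell import telemetry, vision, ticket gives the robot as it stands.
- The arm moves only by the shell command python3 -m crank 'ROWS' [FORCE]. ROWS is JSON, a list of rows, each a list of 5 numbers: the gripper command: -1 is shut, 1 is fully open, values between are in proportion, then the shift along the tool's x, y, z in mm, then the turn about the tool's z in rad. In form: [[fingers, dx, dy, dz, roll], ...]. A call has 1 to 12 rows; each row is the pose to reach, as a shift and turn from the pose commanded when the call began, along the tool's axes at that moment; what a row does not reach only later rows make up. A row lasts 1/12 s, in which the tool goes at most 41.7 mm and 7.16 degrees, less where a joint would pass 70% of its speed; a pose out of reach is approached as far as the arm can. A call with a gripper value outside its range is refused whole. The fingers move at their own pace and stop on an object; FORCE is the grip in N (left out, the last holds). Time passes only in rows, so rows that repeat a pose let the fingers close. It gives the time, the measured TCP pose, the force, the opening and the grip force at its end, in the units of the state.
- telemetry.observe(): the state, without advancing time (a new reading comes with each control period).
- vision.read_camera(name): name is "scene" or "top"; returns (picture, depth): 480x640x3 uint8, red, green, blue; 480x640 float32, m along the optical axis (not along the pixel's ray), 0 where there is no reading.
- vision.get_calibration(name): a dict with "camera_matrix" (3x3 intrinsics, pixels), "rvec" (rotation vector, rad) and "tvec" (3), from world to camera coordinates, as OpenCV has them. Camera axes: x right, y down, z forward; pixel columns grow to the right and rows downward; lengths in m; the calibration is good to about 2 mm. A picture is of the moment at which its call begins. get_calibration takes no time and is no camera call.
- ticket.hand_in(): hands the job in; it is judged then, once.
The state is a dict: "time": time; "qpos": joint angles; "qvel": joint speeds; "joint_efforts": joint torques, N m; "tool_pos": TCP position; "tool_rot": TCP orientation; "contact_force": force on the tool from outside, world axes, zero at the start; "torque": the same for the moment, N m; "opening": finger opening in m; "grip_force": force on a finger pad.
Only numpy, scipy, OpenCV 4.12 (cv2) and the standard library are available. Lean on these libraries where they do the work, as an engineer would, in place of code of your own. Each camera call takes 0.05 s, during which the arm holds its last target. There are 200 camera calls.

## Working session

There is one attempt and no reset: what is moved stays moved. The work goes in short steps, Python scripts to look and compute and a shell command to move; the robot and the scene stay as the last step left them, time stands still between calls to the robot, and variables do not carry over. Pictures are saved under pics/ and viewed, at most 10 in all, crops included, and the job is handed in when it is done.

```bash
mkdir -p pics; ls; python3 - <<'E'
from cell import telemetry, vision
import cv2
s=telemetry.observe();print(s)
for n in ("scene","top"):
    p,d=vision.read_camera(n);cv2.imwrite(f"pics/{n}0.png",p[:,:,::-1])
    print(n,vision.get_calibration(n))
    import numpy as np;np.savez(f"{n}0.npz",p=p,d=d)
E
```

```text
pics
{'time': 0.0, 'qpos': array([-1.33200263e+00,  3.42723571e-01,  1.52503098e+00, -3.23735010e-05,
        1.27537740e+00, -1.45995700e-01]), 'qvel': array([ 0.00142416,  0.00107276,  0.00100825, -0.0016064 , -0.00093217,
        0.00146107]), 'joint_efforts': array([-3.71881947e-05, -4.31253612e+01, -2.44214541e+01,  7.16950418e-02,
        5.60183125e-02, -1.01055016e-04]), 'tool_pos': array([ 0.19705198, -0.48646862,  0.40403943]), 'tool_rot': array([-3.14006523e+00, -1.93306371e-04,  3.84798698e-01]), 'contact_force': array([0.08033608, 0.40520372, 0.52824136]), 'torque': array([0.00617987, 0.01419704, 0.04844974]), 'grip_force': 0.0, 'opening': 0.0914536071846328}
scene {'camera_matrix': array([[447.55428422,   0.        , 318.48251741],
       [  0.        , 447.55428422, 241.87397996],
       [  0.        ,   0.        ,   1.        ]]), 'rvec': array([ 1.23829552,  2.39505179, -0.88508659]), 'tvec': array([ 0.28792924, -0.27436785,  0.93792635])}
top {'camera_matrix': array([[625.20702939,   0.        , 318.38625326],
       [  0.        , 625.20702939, 233.15671765],
       [  0.        ,   0.        ,   1.        ]]), 'rvec': array([ 2.1077044 , -2.17007636,  0.15888144]), 'tvec': array([0.01883483, 0.4793349 , 0.93126852])}
```

View pics/top0.png

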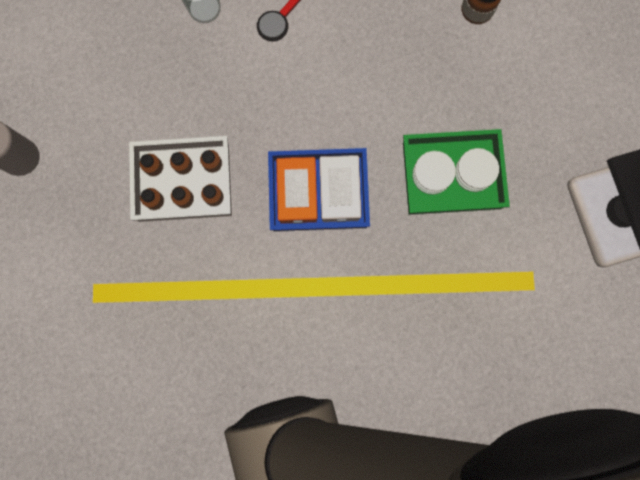

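View pics/scene0.png

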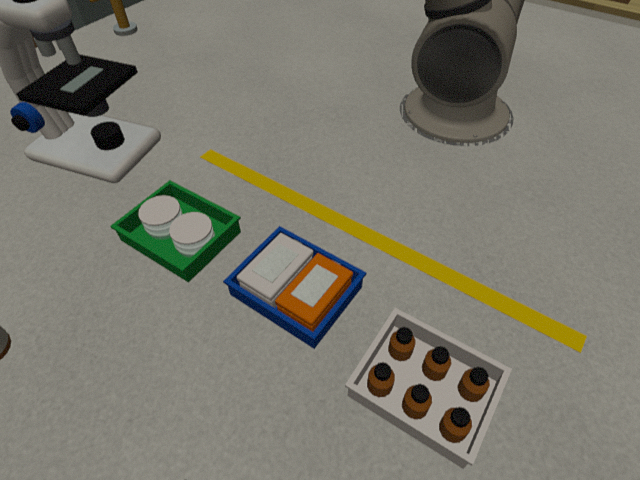

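The top view shows the blue tray at about (319,189), between the white tray at (180,178) on its left and the green one at (456,171) on its right. The tape runs along row ~287, and the microscope is at the right edge.

```bash
cat > h.py <<'E'
import numpy as np, cv2
from cell import telemetry, vision
def plane(px,z,name="top"):
    c=vision.get_calibration(name);K=c["camera_matrix"];R=cv2.Rodrigues(c["rvec"])[0]
    r=np.c_[cv2.undistortPoints(np.float64(px).reshape(-1,1,2),K,None).reshape(-1,2),np.ones(len(px))]@R
    o=-R.T@np.ravel(c["tvec"]); return (o+r*((z-o[2])/r[:,2])[:,None])[:,:2]
def rect(p,lo,hi,z):
    m=cv2.inRange(cv2.cvtColor(p,cv2.COLOR_RGB2HSV),lo,hi)
    cs=cv2.findContours(m,cv2.RETR_EXTERNAL,cv2.CHAIN_APPROX_NONE)[0]
    w=plane(max(cs,key=cv2.contourArea).reshape(-1,2),z)
    (c,s,_)=r=cv2.minAreaRect(np.float32(w*1000)); b=cv2.boxPoints(r)
    e=max((b[1]-b[0],b[2]-b[1]),key=np.linalg.norm); e=e*np.sign(e[1])
    return np.round(c,1),np.round(s,1),round(float(np.arctan2(-e[0],e[1])),3)
def see(p):
    for n,lo,hi,z in (("blue",(105,120,50),(130,255,255),.036),("green",(50,120,40),(80,255,255),.036),("tape",(22,120,100),(35,255,255),0)):
        print(n,*rect(p,lo,hi,z))
def state():
    s=telemetry.observe()
    for k in("time","tool_pos","tool_rot","contact_force","opening"):print(k,np.round(s[k],3))
E
python3 - <<'E'
from h import *
see(np.load("top0.npz")["p"])
print(plane([(131,142),(227,137),(230,215),(133,220)],.036))
c=vision.get_calibration("top");R=cv2.Rodrigues(c["rvec"])[0];print(R)
E
```

```text
blue [550.6   3.3] [125.6 154.3] 0.006
green [ 572.8 -212.9] [125.6 155.2] 0.03
tape [399.7  16.1] [700.1  30.3] -0.001
[[0.63523994 0.29839811]
 [0.6387528  0.14564667]
 [0.5125463  0.14175132]
 [0.50915768 0.29309522]]
[[-0.02857816 -0.99956348 -0.00749217]
 [-0.9878133   0.02938785 -0.15284386]
 [ 0.15299732  0.00303287 -0.98822195]]
```

```bash
python3 -m crank '[[1,30,-24,0,0.05],[1,60,-47,0,0.1],[1,90,-71,0,0.15],[1,120,-95,0,0.2],[1,150,-119,0,0.25],[1,180,-142,0,0.3],[1,210,-166,0,0.35],[1,240,-190,0,0.385],[1,259,-205,0,0.385],[1,290,-213,0,0.385],[1,320,-220,0,0.385],[1,350,-226,0,0.385]]'; python3 -c "from h import *;state()"
```

```text
time: 1.1
tool_pos: [0.4375, -0.1443, 0.4047]
tool_rot: [3.142, 0.0, 0.0]
contact_force: [0.4, -0.1, 0.1]
opening: 0.092
grip_force: 0.0
time 1.1
tool_pos [ 0.437 -0.144  0.405]
tool_rot [3.142 0.    0.   ]
contact_force [ 0.364 -0.093  0.145]
opening 0.092
```

```bash
python3 -m crank '[[1,30,-21,0,0],[1,60,-42,0,0],[1,90,-63,0,0],[1,120,-84,0,0],[1,150,-105,0,0],[1,180,-126,0,0],[1,211,-147,0,0],[1,211,-147,30,0],[1,211,-147,60,0],[1,211,-147,95,0],[1,211,-147,125,0],[1,211,-147,140,0]]'; python3 - <<'E'
from h import *
state()
p,d=vision.read_camera("scene");cv2.imwrite("pics/s1.png",p[:,:,::-1])
E
```

```text
time: 2.1
tool_pos: [0.6464, 0.0015, 0.2596]
tool_rot: [-3.141, 0.007, -0.0]
contact_force: [0.2, 0.0, -0.2]
opening: 0.0918
grip_force: 0.0
time 2.1
tool_pos [0.646 0.001 0.26 ]
tool_rot [-3.141  0.007 -0.   ]
contact_force [ 0.231  0.016 -0.234]
opening 0.092
```

View pics/s1.png

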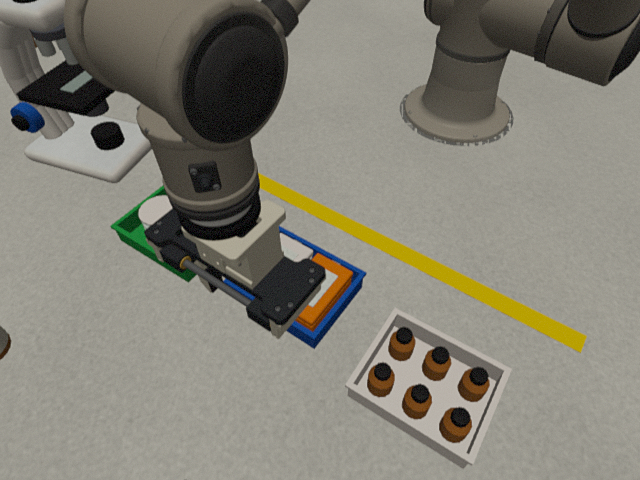

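The gripper is open across the far side of the blue tray. Its fingers, at about (205,285) and (275,315), hang above and behind the far lip. Next I lower it behind the lip.

```bash
python3 -m crank '[[1,2,-2,15,0],[1,2,-2,30,0],[1,2,-2,45,0],[1,2,-2,60,0],[1,2,-2,69,0],[1,2,-2,69,0]]'; python3 - <<'E'
from h import *
p,d=vision.read_camera("scene");cv2.imwrite("pics/s2.png",cv2.resize(p[160:360,100:400,::-1],(750,500)))
E
```

```text
time: 2.65
tool_pos: [0.6492, 0.0032, 0.194]
tool_rot: [-3.141, 0.003, -0.0]
contact_force: [-0.8, 0.3, 0.1]
opening: 0.0922
grip_force: 0.0
```

View pics/s2.png

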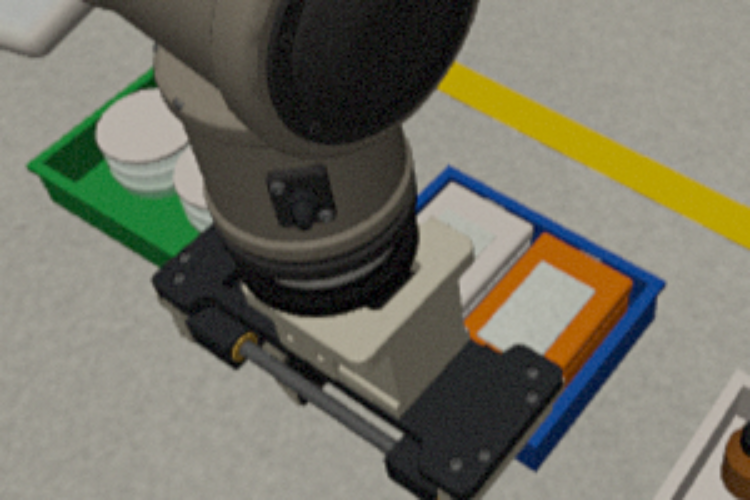

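The fingers are down behind the far lip and touch nothing. I'll pull gently partway, then check.

```bash
python3 -m crank '[[1,-8,0,0,0],[1,-16,0,0,0],[1,-22,0,0,0],[1,-27,0,0,0],[1,-32,0,0,0],[1,-38,0,0,0],[1,-44,0,0,0],[1,-50,0,0,0],[1,-56,0,0,0],[1,-61,0,0,0],[1,-65,0,0,0],[1,-65,0,0,0]]'; python3 - <<'E'
from h import *
for n in ("scene","top"):
    p,d=vision.read_camera(n);cv2.imwrite(f"pics/{n}3.png",p[:,:,::-1])
see(p)
E
```

```text
time: 3.7
tool_pos: [0.5847, 0.0031, 0.1967]
tool_rot: [3.141, -0.003, -0.0]
contact_force: [3.4, -0.0, 2.4]
opening: 0.0918
grip_force: 1.6
blue [496.5 -71.1] [ 24.2 102.9] 1.338
green [ 572.7 -212.9] [125.3 155.2] 0.029
tape [ 399.6 -217.9] [231.9  29.4] -0.001
```

View pics/scene3.png

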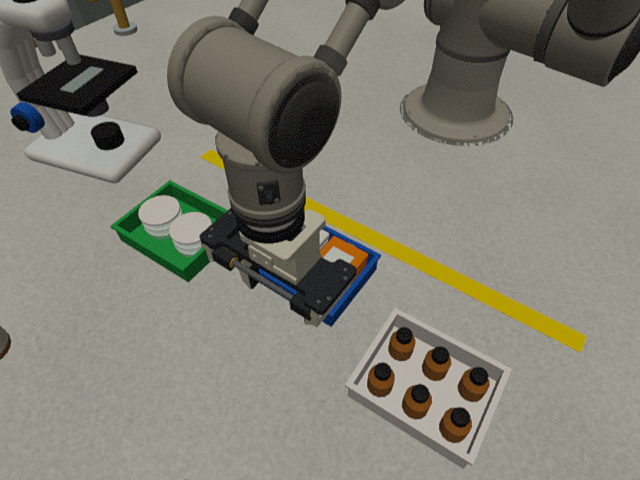

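View pics/top3.png

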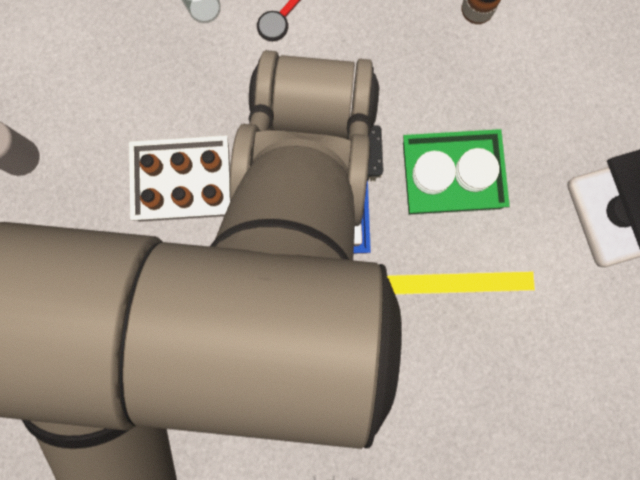

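The tray follows squarely: its near right corner has moved from about (369,227) to (369,252). Green and white have not moved. The near edge is at x≈0.449, so about 49 mm remains.

```bash
python3 -m crank '[[1,-6,0,0,0],[1,-12,0,0,0],[1,-18,0,0,0],[1,-24,0,0,0],[1,-30,0,0,0],[1,-36,0,0,0],[1,-41,0,0,0],[1,-45,0,0,0],[1,-48,0,0,0],[1,-49,0,0,0],[1,-49,0,0,0],[1,-49,0,0,0]]'; python3 -m crank '[[1,5,0,0,0],[1,12,0,0,0],[1,24,0,0,0],[1,30,0,0,0],[1,30,0,0,0],[1,30,0,-20,0],[1,30,0,-45,0],[1,30,0,-75,0],[1,30,0,-110,0],[1,30,0,-145,0],[1,30,0,-170,0],[1,30,0,-180,0]]'
```

```text
time: 4.8
tool_pos: [0.5361, 0.0032, 0.1959]
tool_rot: [3.141, -0.001, -0.0]
contact_force: [5.0, 0.3, 4.0]
opening: 0.0922
grip_force: 2.5
time: 5.8
tool_pos: [0.5657, 0.0033, 0.3794]
tool_rot: [3.141, -0.005, -0.0]
contact_force: [1.1, 0.4, -0.3]
opening: 0.0921
grip_force: 0.0
```

```bash
python3 -m crank '[[1,-22,25,-5,0],[1,-45,50,-10,0],[1,-67,75,-15,0],[1,-90,100,-20,0],[1,-110,125,-20,0],[1,-130,150,-20,0],[1,-145,175,-20,0],[1,-160,200,-20,0],[1,-175,225,-20,0],[1,-190,250,-20,0],[1,-205,275,-20,0],[1,-205,275,-20,0]]'; python3 - <<'E'
from h import *
p,d=vision.read_camera("top");cv2.imwrite("pics/top4.png",p[:,:,::-1])
see(p)
E
```

```text
time: 6.8
tool_pos: [0.3585, -0.2747, 0.3944]
tool_rot: [-3.141, 0.003, -0.004]
contact_force: [0.1, -0.6, -0.8]
opening: 0.0921
grip_force: 0.0
blue [462.6   3.6] [154.  123.9] -0.002
green [ 572.8 -212.9] [125.5 155.3] 0.031
tape [399.8  52. ] [628.2  30.3] -0.001
```

View pics/top4.png

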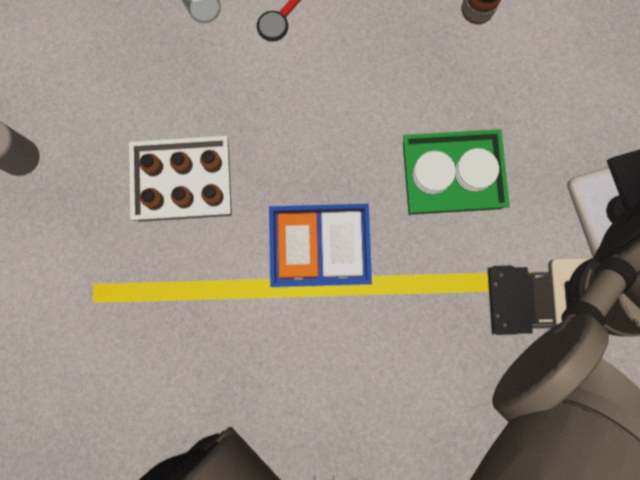

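The blue tray is centred at (320,245) with its near edge over the tape, 62.8 mm beyond the middle and parallel to it. The green and white trays stand where they were, and the arm is clear.

```bash
python3 -c "from cell import ticket;print(ticket.hand_in())"
```

```text
the job is handed in; nothing more can be done
None
```

The blue tray was dragged flat to the tape and the job handed in at about 6.9 s: the last picture puts its centre 63 mm beyond the tape's middle and parallel to it, with the green and white trays not moved; no verdict came back.

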